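Set the punch gauge to the third click and clamp it

TASK

On the punch-length gauge, gently push the black lever along its slot with a fingertip, counting the clicks, and stop it in the third click from where it starts, never letting it run on to the fourth. Then press the round clamp button beside the gauge fully down and let it come back up, leaving the lever in its third click. Only push and press: pinch or lift nothing, and leave the punches, dies, sleeve and spanner where they are.

Things in the scene. Friction and masses are not known exactly. Their poses are not given: they have to be found in the camera images.
- gauge: Punch-length gauge fixed to the table. Grey housing: flat top 55 mm up, 260 mm long along y, from 35 mm before (-x) to 55 mm behind its origin; a 20 mm high steel ledge reaches on to 90 mm before it, with a 50 mm high end block near its +y end. Origin at table level, mid-length, under the lever slot; y runs along the slot; yaw varies. White ticks on the top mark the six lever positions.
- lever_grip (a point): Middle of the lever's black paddle: 26 mm across x, 12 mm thick along y, 34 mm tall (72 to 106 mm above the table), on a 9 mm stem. It moves with the lever; axes as the gauge's, pushed along +y. A thin steel stop arm runs from the lever's foot to the front (-x), below 64 mm. The housing top is bare for 70 mm on the lever's -y side at the start.
- stop_lever (a joint): Lever travel in m along the gauge's +y. Starts in its home notch, 0, at the -y end; five more clicks (detents) 16 mm apart: 0.016, 0.032, 0.048 (the third), 0.064, 0.080. Leaving a notch takes a force rising to about 6 N at 4 mm; past half-way (8 mm) the lever springs on into the next notch by itself and stays there. Damping 18 N s/m: push slowly.
- clamp_button_top (a point): Centre of the top face of the round black clamp button (36 mm diameter) on its aluminium box (100 x 85 mm, 45 mm high), fixed to the table to the left or right of the gauge; pressed straight down.
- clamp_button (a joint): Travel in m of the clamp button: 0 up, 0.008 fully down; a spring, about 6 N at the bottom, lifts it again when released.
- punch_a_mid (a point): Bystander: loose steel punch standing upright, 30 mm diameter, 85 mm tall, in front of the gauge; the point is at its centre, half-way up.
- punch_b_mid (a point): Bystander: loose dark steel punch standing upright, 26 mm diameter, 70 mm tall, in front of the gauge; the point is at its centre, half-way up.
- die_a_mid (a point): Bystander: loose flat steel die ring, 60 mm diameter, 25 mm tall, behind the gauge; the point is at its centre, half-way up.
- die_b_mid (a point): Bystander: loose flat dark steel die ring, 84 mm diameter, 22 mm tall, farther back on the left; the point is at its centre, half-way up.
- sleeve_mid (a point): Bystander: loose blue plastic sleeve cup standing upright, 44 mm diameter, 80 mm tall, behind the gauge; the point is at its centre, half-way up.
- spanner_grip (a point): Bystander: loose steel spanner 160 mm long lying flat farther back on the right; the point is on its handle.
Things that resemble listed ones, but are neither listed nor needed, are in the scene too. There is more than one size of the part that bears clamp_button_top; the job needs the middle-sized.

How it is judged:
By the outcome, as a careful person would: the job done as asked, in the order asked, and still so for the second after the job is handed in, with the robot touching nothing.
It also fails if it takes over 70 s, if anything falls off the work surface, if the arm or the gripper's body presses on something with over 40 N, if the wrist force passes 120 N, or if a joint passes its speed limit or range.

ROBOT

A 7-joint arm with a two-finger parallel gripper is mounted at the origin on the work surface. World frame = base frame: x ahead of the robot, y to its left, z up, the work surface at z = 0. Lengths are in mm, angles in rad, forces in N, time in s.
With the tool pointing down it reaches from about 375 to 925 mm from the base axis. Payload 3.1 kg.
Tool frame: the origin (TCP) lies on the centre line of the jaws, within the pads' length; the fingertips stand 25 mm ahead of it and the grasp point (between the pads) lies 6 mm ahead of it; y points along the fingers, z is the direction in which the jaws open and shut, and the axes are right-handed (so a half turn about y gives the same grasp; the last joint's range is limited). The gripper opens to 85 mm and grips with 20 to 120 N. Pads are 22 mm wide; open, the fingers measure 114 mm over their backs; the gripper's body (76 mm by 85 mm) begins 54 mm behind the grasp point. The pads swing forward as they close: fully open they stand 13 mm farther back than shut.
Start: joints at [1.034, 0.383, 0.044, 1.598, -0.018, 1.161, -0.05], TCP at [276.173, -588.415, 256.269] pointing down, gripper open.
Joint ranges: [-2.61, 2.61], [-0.41, 2.15], [-1.48, 1.57], [0, 2.5], [-1.57, 4.71], [0.05, 1.97], [-2.85, 2.85]. Speed limits (rad/s): [2.79, 2.79, 3.14, 3.14, 3.14, 3.14, 3.14].

INTERFACE

Orientations are given as a unit quaternion [w, x, y, z].
In Python, from cell import arm gives the robot as it stands. The module is installed in compiled form; this text tells all that it offers.
- The arm moves only by the tool drive_tool, never from a script. Its argument "moves" is a list of rows, each an object with "offset": the shift along the world's x, y, z in mm, a list of three; "delta_rot": the turn, a rotation vector about the world's x, y, z in degrees, a list of three. A call has exactly 10 rows; each row is the pose to reach, as a shift and turn from the pose measured when the call began; what a row does not reach only later rows make up. A row lasts 1/12 s, in which the tool goes at most 41.7 mm and 7.16 degrees, less where a joint would pass 70% of its speed; a pose out of reach is approached as far as the arm can. A call with a gripper value outside its range is refused whole. "grip" is the finger opening in mm, from 0 to 85.4, set as the call begins (left out, the last holds). The fingers move at their own pace and stop on an object; the grip force is fixed at half the most. Time passes only in rows, so rows that repeat a pose let the fingers close, or fill a call up. It gives the time, the measured TCP pose, the force and the opening at its end, in the units of the state.
- arm.state(): the state, without advancing time (a new reading comes with each control period).
- arm.grab_frame(name): name is "side" or "top"; returns a dict with "color" (420x560x3 uint8, blue, green, red), "mtx" (3x3 intrinsics, pixels), "k1" (the pictures are not rectified: a ray, as slopes to the right and down, at radius r is drawn at 1 + k1 r^2 times it, then the intrinsics apply), "R" (3x3) and "t" (3): a world point X has camera coordinates R X + t. Camera axes: x right, y down, z forward; pixel columns grow to the right and rows downward; lengths in mm; the calibration is good to about 2 mm. A picture is of the moment at which its call begins. There is no depth.
- arm.sign_off(): hands the job in, once; it reports no verdict.
The state is a dict: "time_s": time; "joints": joint angles; "qd": joint speeds; "tau": joint torques, N m; "eef_pos": TCP position; "tcp_rot": TCP orientation; "contact_force": force on the tool from outside, world axes, zero at the start; "torque": the same for the moment, N m; "gripper_width": finger opening in mm.
Only numpy, scipy, OpenCV 4.12 (cv2) and the standard library are available. Lean on these libraries where they do the work, as an engineer would, in place of code of your own. Each camera call takes 0.05 s, during which the arm holds its last target.

## Working session

There is one attempt and no reset: what is moved stays moved. The work goes in short steps, Python scripts to look and compute and a tool call to move; the robot and the scene stay as the last step left them, time stands still between calls to the robot, and variables do not carry over. Pictures are saved under pics/ and viewed, and the job is handed in when it is done.

Besides the shell and the picture viewer there is one more tool, called after "Call:" in YAML: its name, and indented under it one key for each argument. drive_tool: Moves the arm, as the interface text tells. Its arguments: {"type":"object","properties":{"moves":{"type":"array","items":{"type":"object","properties":{"offset":{"type":"array","items":{"type":"number"}},"delta_rot":{"type":"array","items":{"type":"number"}}}}},"grip":{"type":"number"}},"required":["moves"]}

```bash
mkdir -p pics; cat > h.py <<'E'
import numpy as np, cv2
from cell import arm
def grab(n):
    f=arm.grab_frame(n); np.savez(f'/tmp/{n}.npz',**{k:np.array(v) for k,v in f.items()}); return f
def load(n): return dict(np.load(f'/tmp/{n}.npz'))
def px2w(f,uv,z):
    K=np.array(f['mtx'],float);d=np.array([float(f['k1']),0,0,0,0])
    s=cv2.undistortPoints(np.array([[uv]],float),K,d)[0,0]
    R=np.array(f['R']);t=np.array(f['t']).ravel()
    c=-R.T@t; r=R.T@np.array([s[0],s[1],1]); return c+r*(z-c[2])/r[2]
def w2px(f,X):
    R=np.array(f['R']);t=np.array(f['t']).ravel();c=R@np.array(X,float)+t
    s=c[:2]/c[2]; s=s*(1+float(f['k1'])*(s@s)); K=np.array(f['mtx']); return (K@np.r_[s,1])[:2]
def crop(f,x0,y0,x1,y1,k,name):
    cv2.imwrite('pics/'+name,cv2.resize(f['color'][y0:y1,x0:x1],None,fx=k,fy=k,interpolation=cv2.INTER_CUBIC))
E
python3 - <<'E'
from h import *
for n in('side','top'):
    f=grab(n);cv2.imwrite(f'pics/{n}0.png',f['color']);print(n,-np.array(f['R']).T@np.array(f['t']).ravel())
print(arm.state())
E
```

```text
side [121.04511154 726.46876238 915.9927181 ]
top [ 290.76760461  -73.36138701 1014.21391614]
{'time_s': 0.1, 'joints': array([ 1.03420325,  0.38377857,  0.04386005,  1.59942552, -0.01789182,
        1.16118689, -0.04992517]), 'qd': array([ 1.22364909e-03, -1.01254033e-04, -3.00403206e-04, -3.90051565e-03,
       -7.25884432e-05, -3.62878269e-04,  1.52641194e-05]), 'tau': array([ 2.85278576e-03, -4.34728503e+01,  1.02904916e+00, -2.50455058e+01,
        1.07220135e-02,  5.40731111e-03, -1.53606288e-05]), 'eef_pos': array([ 275.79947693, -587.70879665,  254.9927273 ]), 'tcp_rot': array([ 0.15367324, -0.15414183,  0.69097102, -0.68933582]), 'contact_force': array([ 0.60185967, -0.6282011 , -0.10473561]), 'torque': array([-0.01114104, -0.00131283,  0.03574794]), 'gripper_width': 84.9698811917928}
```

View pics/side0.png

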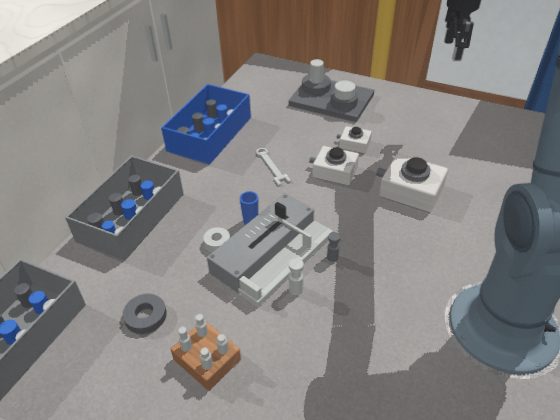

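View pics/top0.png

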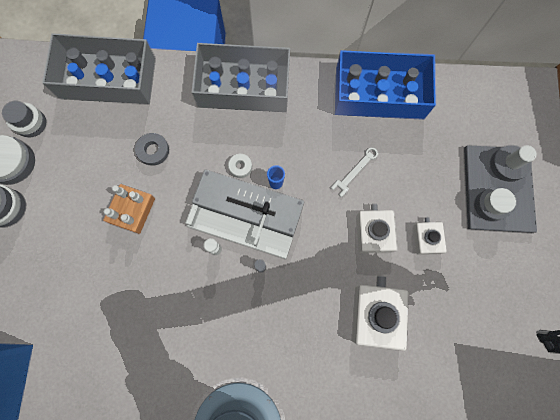

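Side view: the gauge is centred near (262,240) and the lever paddle at (281,210). Top view: the lever is near (265,208). There are three button boxes in the top view: (378,229), (432,237) and (384,317). I'll measure their sizes and take close crops.

```bash
python3 - <<'E'
from h import *
f=load('top'); crop(f,175,155,315,265,5.6,'topg.png'); crop(f,345,190,455,355,3.6,'topb.png')
f=load('side'); crop(f,200,180,345,300,5.4,'sideg.png');crop(f,300,115,460,215,5,'sideb.png')
E
```

```text
(no output)
```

View pics/topg.png

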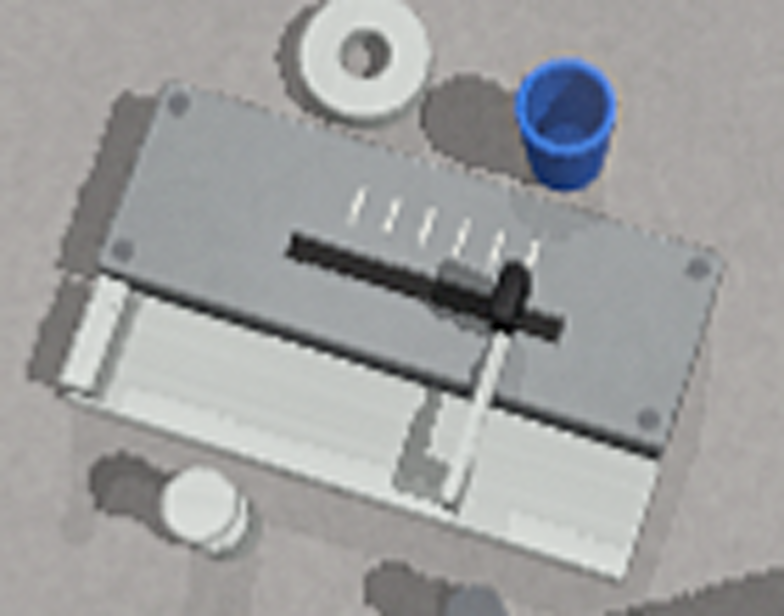

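View pics/topb.png

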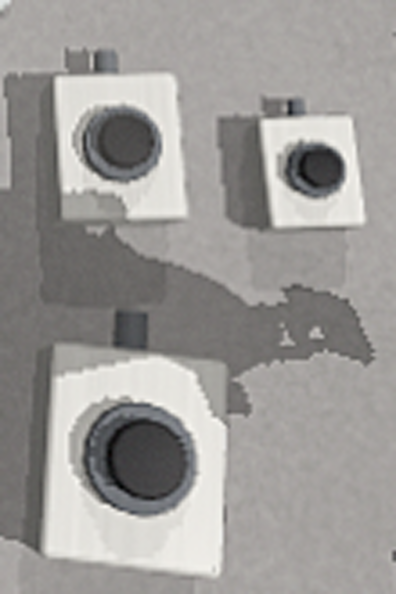

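View pics/sideg.png

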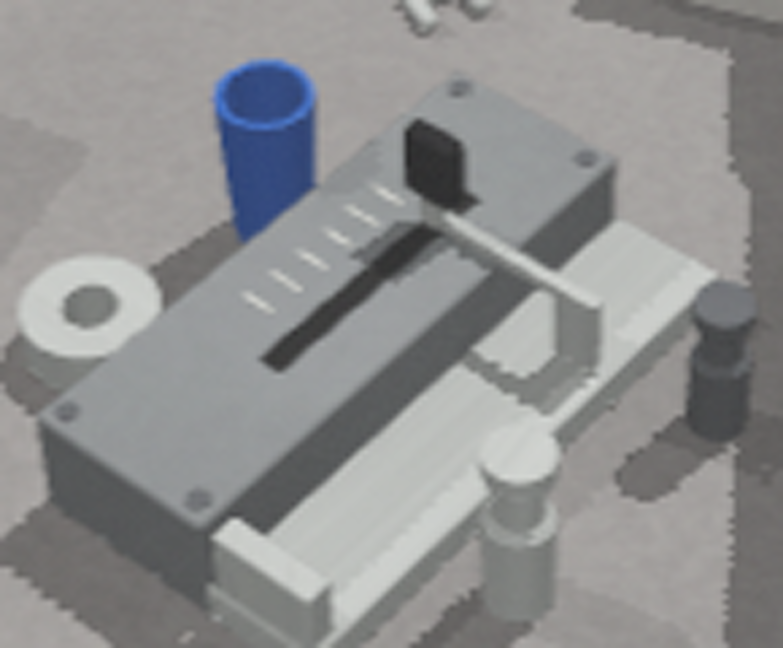

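View pics/sideb.png

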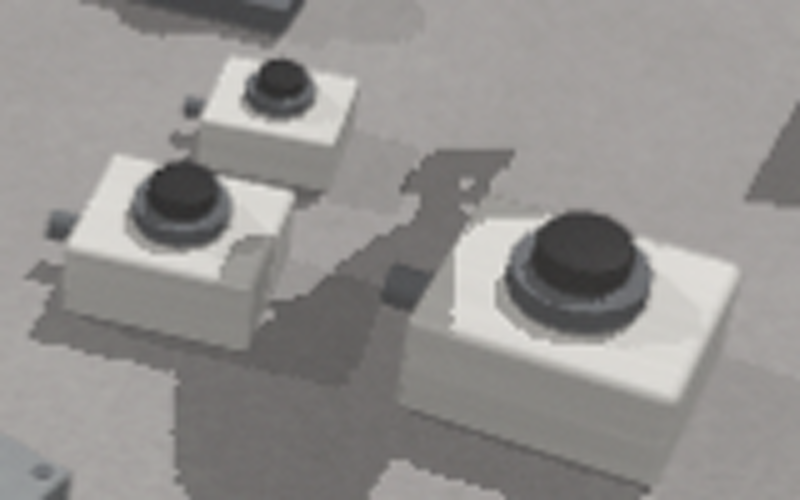

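```bash
python3 - <<'E'
from h import *
t=load('top');s=load('side')
T=lambda x,y:((x+.5)/5.6+175-.5,(y+.5)/5.6+155-.5)
B=lambda x,y:((x+.5)/3.6+345-.5,(y+.5)/3.6+190-.5)
S=lambda x,y:((x+.5)/5.4+200-.5,(y+.5)/5.4+180-.5)
Sb=lambda x,y:((x+.5)/5+300-.5,(y+.5)/5+115-.5)
np.set_printoptions(precision=1,suppress=True)
c=[px2w(t,T(*p),55) for p in((170,82),(722,255),(660,452),(100,270))]
print('top corners',c,[np.linalg.norm(c[i]-c[(i+1)%4]) for i in range(4)])
c2=[px2w(s,S(*p),55) for p in((40,418),(455,78),(618,160),(208,528))]
print('side corners',c2,[np.linalg.norm(c2[i]-c2[(i+1)%4]) for i in range(4)])
for n,C in(('top',c),('side',c2)):
    a=(C[1]-C[0]); b=C[2]-C[3]; d=(a+b)/2; d/=np.linalg.norm(d)  # -y dir
    xb=np.array([-d[1],d[0],0]); 
    cen=np.mean(C,axis=0); print(n,'yaw',np.degrees(np.arctan2(d[0],-d[1])),'cen',cen,'+y',-d)
    yb=-d; xb=np.array([yb[1],-yb[0],0]); print('origin',cen-10*xb, 'xb',xb)
print('ticks top',[px2w(t,T(*p),55) for p in((358,206),(393,215),(427,227),(461,237),(497,246),(533,252))])
print('slot ends',px2w(t,T(290,246),55),px2w(t,T(562,328),55))
print('paddle top@106 top',px2w(t,T(518,266),106),px2w(t,T(507,300),106))
print('paddle side far top corners',[px2w(s,S(*p),106) for p in((406,128),(420,119),(465,150),(455,157))])
print('btn z?', px2w(t,B(127,138),60),px2w(s,Sb(184,189),60),px2w(t,B(127,138),70),px2w(s,Sb(184,189),70))
for name,pts in (('mid',((54,73),(176,73),(188,219),(62,218))),('small',((260,116),(354,114),(366,225),(272,228))),('big',((52,343),(228,362),(220,577),(42,554)))):
    q=[px2w(t,B(*p),45) for p in pts];print(name,q,[np.linalg.norm(q[i]-q[(i+1)%4]) for i in range(4)])
E
```

```text
top corners [array([594.7, 124.3,  55. ]), array([ 530.3, -122.8,   55. ]), array([ 442.3, -100.2,   55. ]), array([507.9, 146.3,  55. ])] [np.float64(255.43582891651445), np.float64(90.9466344753368), np.float64(255.0610396235741), np.float64(89.57591578995515)]
side corners [array([592.8, 123.1,  55. ]), array([ 527.4, -121.4,   55. ]), array([ 442.4, -102.8,   55. ]), array([506.8, 144.2,  55. ])] [np.float64(253.0667639988729), np.float64(87.0418600041848), np.float64(255.22964612652524), np.float64(88.52960868985703)]
top yaw -14.755777434239363 cen [518.8  11.9  55. ] +y [ 0.3  1.  -0. ]
origin [509.1  14.4  55. ] xb [ 1.  -0.3  0. ]
side yaw -14.790547272454338 cen [517.3  10.8  55. ] +y [ 0.3  1.  -0. ]
origin [507.7  13.3  55. ] xb [ 1.  -0.3  0. ]
ticks top [array([543.1,  37.1,  55. ]), array([539.9,  21.5,  55. ]), array([535.4,   6.3,  55. ]), array([531.8,  -8.8,  55. ]), array([528.7, -24.8,  55. ]), array([526.9, -40.6,  55. ])]
slot ends [523.4  65.1  55. ] [493.8 -55.2  55. ]
paddle top@106 top [508.  -36.5 106. ] [493.5 -33.  106. ]
paddle side far top corners [arr
[... 303 characters left out ...]
.4,   45. ]), array([ 417.6, -268.1,   45. ])] [np.float64(82.62028123210395), np.float64(99.27343298499314), np.float64(83.35460335711853), np.float64(98.73495945102164)]
small [array([ 494.5, -400.1,   45. ]), array([ 499.6, -462.7,   45. ]), array([ 425.1, -468. ,   45. ]), array([ 419.3, -406.5,   45. ])] [np.float64(62.83130720990833), np.float64(74.69007152484419), np.float64(61.80232591005996), np.float64(75.45077990028729)]
big [array([ 335.6, -262.5,   45. ]), array([ 330.5, -376.2,   45. ]), array([ 198.3, -368.6,   45. ]), array([ 204.9, -257.4,   45. ])] [np.float64(113.84490153456842), np.float64(132.43134308755214), np.float64(111.38129274092337), np.float64(130.8338480939163)]
```

Top crops: the box at (378,229) measures 83×99 mm, which matches the described 100×85. The others are 62×75 and 113×132, so this is the middle one, with its button top near (468,-305,67). Gauge yaw is about -14.8° with its origin near (508,14), and the lever is at y_b ≈ -49. It sits at the last tick at the -y end.

```bash
cat >> h.py <<'E'
from scipy.spatial.transform import Rotation as Ro
O=np.array([508.4,13.9]);yb=np.array([np.sin(np.radians(14.77)),np.cos(np.radians(14.77))]);xb=np.array([yb[1],-yb[0]])
def tool(): 
    s=arm.state();p=s['eef_pos'];q=s['tcp_rot'];R=Ro.from_quat([q[1],q[2],q[3],q[0]]);d=p[:2]-O
    print('t',s['time_s'],'p',p,'body xy',d@xb,d@yb,'F',s['contact_force'],'Fy_b',s['contact_force'][:2]@yb,'w',s['gripper_width'])
    return p,R,s
def b2w(x,y): return O+x*xb+y*yb
E
python3 - <<'E'
from h import *
np.set_printoptions(precision=3,suppress=True)
p,R,s=tool();print(R.as_matrix())
for sg in(1,-1):
    z=sg*np.r_[xb,0];y=np.array([0,0,-1.]);x=np.cross(y,z)
    D=Ro.from_matrix(np.c_[x,y,z])*R.inv();print(np.degrees(D.as_rotvec()))
print(b2w(0,-90)-p[:2])
E
```

```text
t 0.1 p [ 275.799 -587.709  254.993] body xy -71.5408626070827 -641.0289014685726 F [ 0.602 -0.628 -0.105] Fy_b -0.45400565615234884 w 84.9698811917928
[[-0.905 -0.001  0.425]
 [-0.425  0.002 -0.905]
 [ 0.    -1.    -0.002]]
[-0.084 -0.115 50.087]
[  -0.139    0.102 -129.913]
[209.656 514.583]
```

Call:
drive_tool:
  moves:
    - {"offset": [10, 26, 0], "delta_rot": [0, 0, 2.5]}
    - {"offset": [21, 52, 0], "delta_rot": [0, 0, 5]}
    - {"offset": [31, 77, 0], "delta_rot": [0, 0, 7.5]}
    - {"offset": [42, 103, 0], "delta_rot": [0, 0, 10]}
    - {"offset": [52, 129, 0], "delta_rot": [0, 0, 12.5]}
    - {"offset": [63, 154, 0], "delta_rot": [0, 0, 15]}
    - {"offset": [73, 180, 0], "delta_rot": [0, 0, 17.5]}
    - {"offset": [84, 206, 0], "delta_rot": [0, 0, 20]}
    - {"offset": [94, 231, 0], "delta_rot": [0, 0, 22.5]}
    - {"offset": [105, 257, 0], "delta_rot": [0, 0, 25]}
  grip: 0

```text
time_s: 0.93
eef_pos: [380.6, -329.3, 254.5]
tcp_rot: [0.3, -0.301, 0.641, -0.639]
contact_force: [0.5, 0.0, 0.9]
gripper_width: -0.0
```

```bash
python3 - <<'E'
from h import *
np.set_printoptions(precision=3,suppress=True)
p,R,s=tool()
z=np.r_[xb,0];y=np.array([0,0,-1.]);x=np.cross(y,z)
print(np.degrees((Ro.from_matrix(np.c_[x,y,z])*R.inv()).as_rotvec()),b2w(0,-90)-p[:2])
E
```

```text
t 0.9333 p [ 380.588 -329.256  254.487] body xy -36.104840287960315 -364.4010835312146 F [0.523 0.025 0.887] Fy_b 0.15754563526962895 w -0.01408861519401105
[-0.071 -0.186 24.982] [104.868 256.13 ]
```

Call:
drive_tool:
  moves:
    - {"offset": [13, 32, 0], "delta_rot": [0, 0, 3.1]}
    - {"offset": [26, 64, 0], "delta_rot": [0, 0, 6.2]}
    - {"offset": [39, 96, 0], "delta_rot": [0, 0, 9.4]}
    - {"offset": [52, 128, 0], "delta_rot": [0, 0, 12.5]}
    - {"offset": [66, 160, 0], "delta_rot": [0, 0, 15.6]}
    - {"offset": [79, 192, 0], "delta_rot": [0, 0, 18.7]}
    - {"offset": [92, 224, 0], "delta_rot": [0, -0.1, 21.8]}
    - {"offset": [105, 256, 0], "delta_rot": [-0.1, -0.2, 25]}
    - {"offset": [105, 256, -25], "delta_rot": [-0.1, -0.2, 25]}
    - {"offset": [105, 256, -50], "delta_rot": [-0.1, -0.2, 25]}

```text
time_s: 1.77
eef_pos: [488.0, -70.0, 205.7]
tcp_rot: [-0.435, 0.432, -0.557, 0.56]
contact_force: [0.7, -0.6, -0.1]
gripper_width: -0.1
```

```bash
python3 - <<'E'
from h import *
np.set_printoptions(precision=3,suppress=True)
p,R,s=tool()
print(b2w(0,-90)-p[:2],103-p[2])
f=grab('side');cv2.imwrite('pics/s1.png',f['color'])
E
```

```text
t 1.7667 p [488.013 -69.953 205.678] body xy 1.6640357183182681 -86.2800869813291 F [ 0.66  -0.605 -0.115] Fy_b -0.4171467811194448 w -0.07046553296660373
[-2.557 -3.173] -102.67836339917238
```

View pics/s1.png

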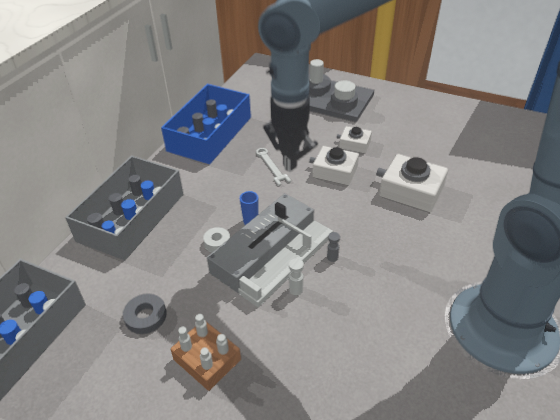

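The closed fingertips are above the -y end of the gauge, near pixel (290,168), clear of the lever. Now descending.

Call:
drive_tool:
  moves:
    - {"offset": [-2, -4, -12], "delta_rot": [0, 0, 0]}
    - {"offset": [-2, -4, -25], "delta_rot": [0, 0, 0]}
    - {"offset": [-2, -4, -38], "delta_rot": [0, 0, 0]}
    - {"offset": [-2, -4, -51], "delta_rot": [0, 0, 0]}
    - {"offset": [-2, -4, -64], "delta_rot": [0, 0, 0]}
    - {"offset": [-2, -4, -77], "delta_rot": [0, 0, 0]}
    - {"offset": [-2, -4, -88], "delta_rot": [0, 0, 0]}
    - {"offset": [-2, -4, -97], "delta_rot": [0, 0, 0]}
    - {"offset": [-2, -4, -102], "delta_rot": [0, 0, 0]}
    - {"offset": [-2, -4, -102], "delta_rot": [0, 0, 0]}

```text
time_s: 2.65
eef_pos: [479.6, -75.4, 96.1]
tcp_rot: [0.43, -0.435, 0.562, -0.557]
contact_force: [0.6, -0.6, 0.0]
gripper_width: 0.1
```

```bash
python3 - <<'E'
from h import *
np.set_printoptions(precision=3,suppress=True)
p,R,s=tool();print(R.as_matrix())
f=grab('side');crop(f,200,100,345,300,3,'s2.png')
f=grab('top');crop(f,175,155,315,265,5.6,'t2.png')
E
```

```text
t 2.65 p [479.585 -75.377  96.095] body xy -5.102441217390178 -93.67320611392135 F [ 0.615 -0.59   0.008] Fy_b -0.4134274006347354 w 0.0677028329087085
[[-0.251 -0.01   0.968]
 [-0.968  0.002 -0.251]
 [ 0.001 -1.    -0.01 ]]
```

View pics/s2.png

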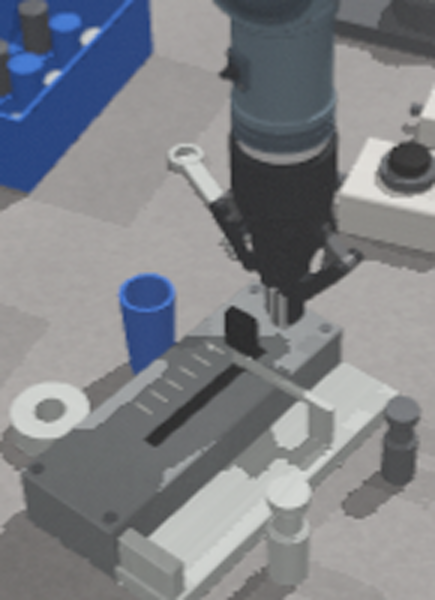

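View pics/t2.png

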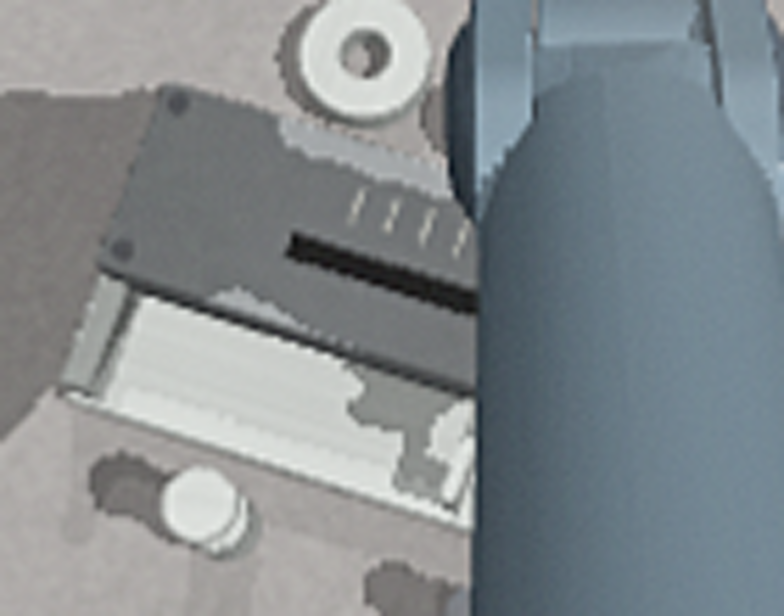

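Call:
drive_tool:
  moves:
    - {"offset": [2, 2, 1], "delta_rot": [0, 0, 0]}
    - {"offset": [3, 4, 2], "delta_rot": [0, 0, 0]}
    - {"offset": [4.5, 7, 3], "delta_rot": [0, 0, 0]}
    - {"offset": [6, 10, 4], "delta_rot": [0, 0, 0]}
    - {"offset": [7.5, 13, 4], "delta_rot": [0, 0, 0]}
    - {"offset": [9, 16, 4], "delta_rot": [0, 0, 0]}
    - {"offset": [10, 18, 4], "delta_rot": [0, 0, 0]}
    - {"offset": [10, 18, 4], "delta_rot": [0, 0, 0]}
    - {"offset": [10, 18, 4], "delta_rot": [0, 0, 0]}
    - {"offset": [10, 18, 4], "delta_rot": [0, 0, 0]}

```text
time_s: 3.58
eef_pos: [490.6, -57.5, 101.2]
tcp_rot: [0.431, -0.434, 0.561, -0.557]
contact_force: [-0.8, 0.3, 0.2]
gripper_width: 0.1
```

```bash
python3 - <<'E'
from h import *
np.set_printoptions(precision=3,suppress=True)
tool()
f=grab('side');crop(f,230,140,345,260,5,'s3.png')
E
```

```text
t 3.5833 p [490.557 -57.48  101.204] body xy 0.9445747281854192 -73.5706317537819 F [-0.803  0.335  0.183] Fy_b 0.11907308007985867 w 0.10881635182292083
```

View pics/s3.png

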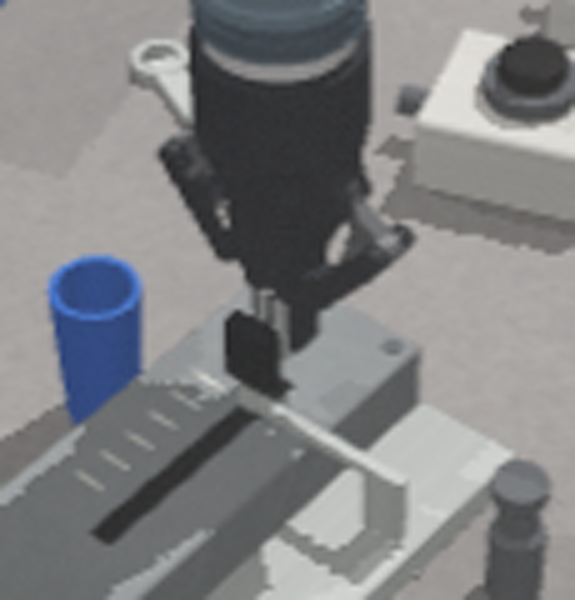

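The fingertip is just behind the paddle, with a gap of a few mm and no contact force yet. Now a slow push to find contact.

Call:
drive_tool:
  moves:
    - {"offset": [0, 1, 0], "delta_rot": [0, 0, 0]}
    - {"offset": [0.3, 2, 0], "delta_rot": [0, 0, 0]}
    - {"offset": [0.5, 3, 0], "delta_rot": [0, 0, 0]}
    - {"offset": [0.8, 4, 0], "delta_rot": [0, 0, 0]}
    - {"offset": [1, 5, 0], "delta_rot": [0, 0, 0]}
    - {"offset": [1.3, 6, 0], "delta_rot": [0, 0, 0]}
    - {"offset": [1.5, 7, 0], "delta_rot": [0, 0, 0]}
    - {"offset": [1.8, 8, 0], "delta_rot": [0, 0, 0]}
    - {"offset": [2, 9, 0], "delta_rot": [0, 0, 0]}
    - {"offset": [2, 9, 0], "delta_rot": [0, 0, 0]}

```text
time_s: 4.47
eef_pos: [492.1, -50.4, 101.2]
tcp_rot: [0.43, -0.435, 0.561, -0.558]
contact_force: [-1.3, -4.8, 2.1]
gripper_width: -0.3
```

```bash
python3 -c "
from h import *
tool()"
```

```text
t 4.4667 p [492.13117112 -50.37741615 101.22558837] body xy 0.6555939507373189 -66.3010649715238 F [-1.25170585 -4.75376322  2.09445212] Fy_b -4.915793910188656 w -0.29223926841626024
```

Contact made: about 4.9 N at TCP y_b = -66.3, so the lever is around 2–3 mm into its travel. Pushing on through click 1.

Call:
drive_tool:
  moves:
    - {"offset": [0.3, 2, 0], "delta_rot": [0, 0, 0]}
    - {"offset": [0.7, 3, 0], "delta_rot": [0, 0, 0]}
    - {"offset": [1, 4, 0], "delta_rot": [0, 0, 0]}
    - {"offset": [1.3, 5, 0], "delta_rot": [0, 0, 0]}
    - {"offset": [1.5, 6, 0], "delta_rot": [0, 0, 0]}
    - {"offset": [1.8, 7, 0], "delta_rot": [0, 0, 0]}
    - {"offset": [2, 8, 0], "delta_rot": [0, 0, 0]}
    - {"offset": [2.3, 9, 0], "delta_rot": [0, 0, 0]}
    - {"offset": [2.3, 9, 0], "delta_rot": [0, 0, 0]}
    - {"offset": [2.3, 9, 0], "delta_rot": [0, 0, 0]}

```text
time_s: 5.3
eef_pos: [493.0, -47.0, 101.3]
tcp_rot: [0.426, -0.436, 0.561, -0.56]
contact_force: [-3.6, -10.5, 4.5]
gripper_width: 0.2
```

```bash
python3 -c "
from h import *
tool()
f=grab('side');crop(f,230,140,345,260,5,'s4.png')"
```

```text
t 5.3 p [492.96080276 -46.99059716 101.26320512] body xy 0.5943781543208894 -62.81465074830255 F [ -3.6293907  -10.50409806   4.45145311] Fy_b -11.082286259805095 w 0.20575740421092048
```

View pics/s4.png

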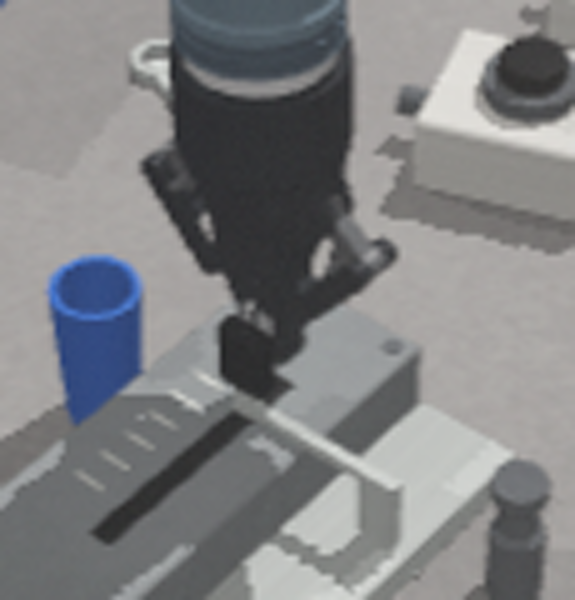

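Side view: the lever has moved only a few mm, with the paddle at about (248,355) in the crop, and the force is 11 N. Nothing else is in the way. I'll continue in small steps. The commanded point limits the travel.

Call:
drive_tool:
  moves:
    - {"offset": [1.5, 6, 0], "delta_rot": [0, 0, 0]}
    - {"offset": [1.7, 6.5, 0], "delta_rot": [0, 0, 0]}
    - {"offset": [1.8, 7, 0], "delta_rot": [0, 0, 0]}
    - {"offset": [1.9, 7.5, 0], "delta_rot": [0, 0, 0]}
    - {"offset": [2, 8, 0], "delta_rot": [0, 0, 0]}
    - {"offset": [2.2, 8.5, 0], "delta_rot": [0, 0, 0]}
    - {"offset": [2.3, 9, 0], "delta_rot": [0, 0, 0]}
    - {"offset": [2.3, 9, 0], "delta_rot": [0, 0, 0]}
    - {"offset": [2.3, 9, 0], "delta_rot": [0, 0, 0]}
    - {"offset": [2.3, 9, 0], "delta_rot": [0, 0, 0]}

```text
time_s: 6.18
eef_pos: [494.1, -42.6, 101.3]
tcp_rot: [-0.423, 0.437, -0.561, 0.562]
contact_force: [-2.9, -9.7, 3.8]
gripper_width: 0.1
```

```bash
python3 -c "
from h import *
_,R,_=tool();print(R.as_matrix())
f=grab('side');crop(f,230,140,345,260,5,'s5.png')"
```

```text
t 6.1833 p [494.10306343 -42.64895742 101.34361799] body xy 0.5920396715067122 -58.32526442223496 F [-2.9311523  -9.69225802  3.80042604] Fy_b -10.11926329948073 w 0.052557071102072125
[[-0.26023022 -0.01503834  0.96542948]
 [-0.96540721 -0.0129364  -0.26042573]
 [ 0.01640556 -0.99980323 -0.01115168]]
```

View pics/s5.png

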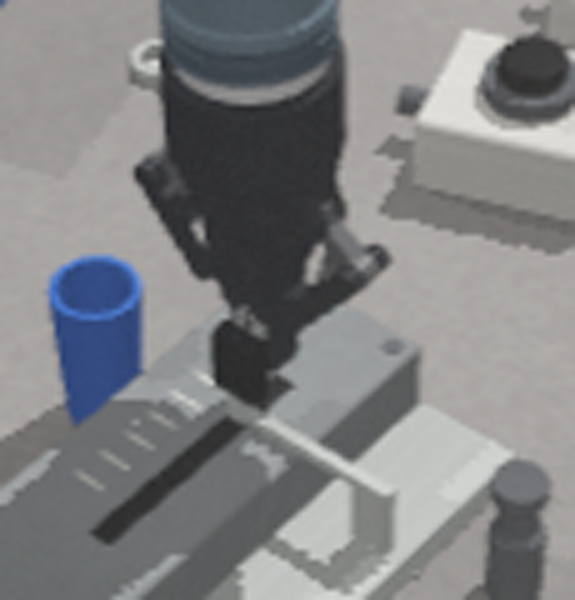

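Side view: the stop-arm tip has moved from crop x 405 to 393, about 7 mm. The force is now past its peak, so the lever is near the half-way point.

Call:
drive_tool:
  moves:
    - {"offset": [1.3, 5, 0], "delta_rot": [0, 0, 0]}
    - {"offset": [1.3, 5.2, 0], "delta_rot": [0, 0, 0]}
    - {"offset": [1.4, 5.5, 0], "delta_rot": [0, 0, 0]}
    - {"offset": [1.5, 6, 0], "delta_rot": [0, 0, 0]}
    - {"offset": [1.6, 6.5, 0], "delta_rot": [0, 0, 0]}
    - {"offset": [1.8, 7, 0], "delta_rot": [0, 0, 0]}
    - {"offset": [1.8, 7, 0], "delta_rot": [0, 0, 0]}
    - {"offset": [1.8, 7, 0], "delta_rot": [0, 0, 0]}
    - {"offset": [1.8, 7, 0], "delta_rot": [0, 0, 0]}
    - {"offset": [1.8, 7, 0], "delta_rot": [0, 0, 0]}

```text
time_s: 7.07
eef_pos: [495.6, -36.9, 101.4]
tcp_rot: [-0.422, 0.437, -0.561, 0.562]
contact_force: [-1.3, -4.0, 1.7]
gripper_width: -0.3
```

```bash
python3 -c "
from h import *
_,R,_=tool()
f=grab('side');crop(f,230,140,345,260,5,'s6.png')"
```

```text
t 7.0667 p [495.61753391 -36.92216556 101.37398782] body xy 0.5964820877312029 -52.401604559099376 F [-1.31020351 -4.02313349  1.73522802] Fy_b -4.2242197435094875 w -0.25230285888909737
```

View pics/s6.png

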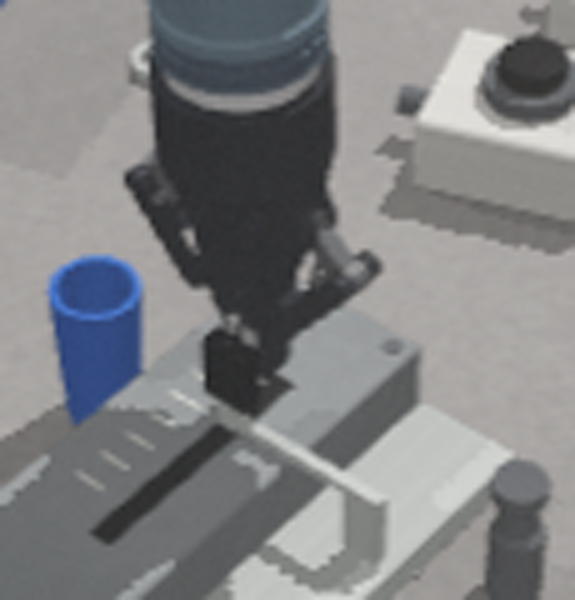

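```bash
python3 -c "
from h import *
f=load('side')
for n,p in dict(s3=(405,483),s4=(400,487),s5=(395,492),s6=(386,503)).items():
  w=px2w(f,(p[0]/5+230,p[1]/5+140),64); print(n,(w[:2]-O)@xb,(w[:2]-O)@yb)
for n,p in dict(s3=(226,320),s4=(221,323),s5=(214,325),s6=(205,334)).items():
  w=px2w(f,(p[0]/5+230,p[1]/5+140),106); print('paddle',n,(w[:2]-O)@xb,(w[:2]-O)@yb)
"
```

```text
s3 -85.95401005390777 -50.50258558691177
s4 -85.71583232400197 -47.28349062035726
s5 -85.83637312164284 -43.61042528639378
s6 -86.76502854537489 -36.11442545536071
paddle s3 10.963757816552377 -46.853603091431935
paddle s4 11.434782663945729 -44.032737157984585
paddle s5 12.99564539692834 -41.15119603367175
paddle s6 12.361670816093572 -34.38065334220137
```

Image estimates put the lever at about 13 mm. I'll back off a little and see where it settles, to confirm click 1 and calibrate.

Call:
drive_tool:
  moves:
    - {"offset": [-0.5, -2, 0], "delta_rot": [0, 0, 0]}
    - {"offset": [-1, -4, 0], "delta_rot": [0, 0, 0]}
    - {"offset": [-1.5, -6, 0], "delta_rot": [0, 0, 0]}
    - {"offset": [-2, -8, 0], "delta_rot": [0, 0, 0]}
    - {"offset": [-2, -8, 0], "delta_rot": [0, 0, 0]}
    - {"offset": [-2, -8, 0], "delta_rot": [0, 0, 0]}
    - {"offset": [-2, -8, 0], "delta_rot": [0, 0, 0]}
    - {"offset": [-2, -8, 0], "delta_rot": [0, 0, 0]}
    - {"offset": [-2, -8, 0], "delta_rot": [0, 0, 0]}
    - {"offset": [-2, -8, 0], "delta_rot": [0, 0, 0]}

```text
time_s: 7.95
eef_pos: [493.7, -44.6, 101.4]
tcp_rot: [-0.422, 0.437, -0.561, 0.562]
contact_force: [0.4, -0.7, 0.5]
gripper_width: -0.2
```

```bash
python3 -c "
from h import *
_,R,_=tool()
f=grab('side');crop(f,230,140,345,260,5,'s7.png')"
```

```text
t 7.95 p [493.73647811 -44.58188546 101.38880035] body xy 0.7303471252866074 -60.28777981345067 F [ 0.35966633 -0.68108782  0.48951104] Fy_b -0.5668894863791145 w -0.1845150124541414
```

View pics/s7.png

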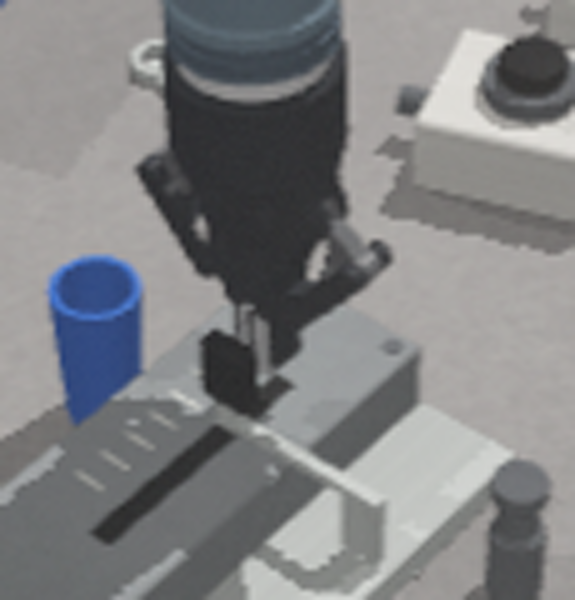

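```bash
cat >> h.py <<'E'
def lev(fr):
    a=cv2.imread('pics/side0.png');b=fr['color'];out=[]
    for (x0,y0,x1,y1,z,ref) in((302,228,314,246,60,None),(274,202,287,216,95,None)):
        T=cv2.resize(a[y0:y1,x0:x1],None,fx=6,fy=6,interpolation=cv2.INTER_CUBIC)
        X0,Y0,X1,Y1=x0-55,y0-8,x1+8,y1+50
        S=cv2.resize(b[Y0:Y1,X0:X1],None,fx=6,fy=6,interpolation=cv2.INTER_CUBIC)
        m=cv2.matchTemplate(S,T,cv2.TM_CCOEFF_NORMED);_,v,_,l=cv2.minMaxLoc(m)
        dx,dy=l[0]/6-8*0-(x0-X0),l[1]/6-(y0-Y0); c=np.array([(x0+x1)/2,(y0+y1)/2])
        d=px2w(fr,c+[dx,dy],z)-px2w(fr,c,z); out.append((round(v,2),round(float(d[:2]@yb),1),round(float(d[:2]@xb),1)))
    print('lever est (score, dy, dx):',out)
E
python3 -c "
from h import *
lev(load('side'))"
```

```text
lever est (score, dy, dx): [(0.99, 15.1, 0.0), (0.92, 15.1, -0.4)]
```

Template matching gives 15.1 mm, so the lever is in click 1, clear of the finger. Now for click 2.

Call:
drive_tool:
  moves:
    - {"offset": [0.5, 2, 0], "delta_rot": [0, 0, 0]}
    - {"offset": [1, 4, 0], "delta_rot": [0, 0, 0]}
    - {"offset": [1.5, 6, 0], "delta_rot": [0, 0, 0]}
    - {"offset": [2, 8, 0], "delta_rot": [0, 0, 0]}
    - {"offset": [2.5, 10, 0], "delta_rot": [0, 0, 0]}
    - {"offset": [3, 11.5, 0], "delta_rot": [0, 0, 0]}
    - {"offset": [3.3, 13, 0], "delta_rot": [0, 0, 0]}
    - {"offset": [3.7, 14.5, 0], "delta_rot": [0, 0, 0]}
    - {"offset": [4, 16, 0], "delta_rot": [0, 0, 0]}
    - {"offset": [4, 16, 0], "delta_rot": [0, 0, 0]}

```text
time_s: 8.83
eef_pos: [496.4, -33.8, 101.4]
tcp_rot: [-0.419, 0.439, -0.561, 0.564]
contact_force: [-3.7, -8.4, 3.8]
gripper_width: 0.3
```

```bash
python3 -c "
from h import *
tool();lev(grab('side'))"
```

```text
t 8.8333 p [496.38003848 -33.83293503 101.39975011] body xy 0.5462243544281311 -49.220058922219245 F [-3.73429018 -8.37389663  3.80627822] Fy_b -9.049216074738526 w 0.33844426772049035
lever est (score, dy, dx): [(0.99, 17.2, 0.3), (0.76, 17.2, -0.2)]
```

Call:
drive_tool:
  moves:
    - {"offset": [1.2, 5, 0], "delta_rot": [0, 0, 0]}
    - {"offset": [1.4, 5.5, 0], "delta_rot": [0, 0, 0]}
    - {"offset": [1.5, 6, 0], "delta_rot": [0, 0, 0]}
    - {"offset": [1.7, 6.5, 0], "delta_rot": [0, 0, 0]}
    - {"offset": [1.8, 7, 0], "delta_rot": [0, 0, 0]}
    - {"offset": [1.9, 7.5, 0], "delta_rot": [0, 0, 0]}
    - {"offset": [2, 8, 0], "delta_rot": [0, 0, 0]}
    - {"offset": [2.2, 8.5, 0], "delta_rot": [0, 0, 0]}
    - {"offset": [2.2, 8.5, 0], "delta_rot": [0, 0, 0]}
    - {"offset": [2.2, 8.5, 0], "delta_rot": [0, 0, 0]}

```text
time_s: 9.72
eef_pos: [497.1, -31.1, 101.5]
tcp_rot: [-0.415, 0.44, -0.56, 0.566]
contact_force: [-3.4, -9.3, 5.0]
gripper_width: 0.4
```

```bash
python3 -c "
from h import *
tool();lev(grab('side'))"
```

```text
t 9.7167 p [497.05202754 -31.10620112 101.46188961] body xy 0.5008567190359217 -46.41210791193012 F [-3.3591751  -9.30954087  4.97375071] Fy_b -9.858312186820696 w 0.36146419611996594
lever est (score, dy, dx): [(0.99, 20.2, 0.2), (0.76, 19.9, -0.1)]
```

Call:
drive_tool:
  moves:
    - {"offset": [1.7, 6.5, 0], "delta_rot": [0, 0, 0]}
    - {"offset": [1.8, 7, 0], "delta_rot": [0, 0, 0]}
    - {"offset": [1.9, 7.5, 0], "delta_rot": [0, 0, 0]}
    - {"offset": [2, 8, 0], "delta_rot": [0, 0, 0]}
    - {"offset": [2.2, 8.5, 0], "delta_rot": [0, 0, 0]}
    - {"offset": [2.3, 9, 0], "delta_rot": [0, 0, 0]}
    - {"offset": [2.4, 9.5, 0], "delta_rot": [0, 0, 0]}
    - {"offset": [2.4, 9.5, 0], "delta_rot": [0, 0, 0]}
    - {"offset": [2.4, 9.5, 0], "delta_rot": [0, 0, 0]}
    - {"offset": [2.4, 9.5, 0], "delta_rot": [0, 0, 0]}

```text
time_s: 10.6
eef_pos: [498.1, -27.1, 101.5]
tcp_rot: [-0.411, 0.441, -0.56, 0.568]
contact_force: [-2.8, -8.8, 3.9]
gripper_width: -0.2
```

```bash
python3 -c "
from h import *
tool();lev(grab('side'))"
```

```text
t 10.6 p [498.07942694 -27.09735641 101.54313821] body xy 0.4722949189163665 -42.27380274136203 F [-2.84469859 -8.76097122  3.94630688] Fy_b -9.196708534997688 w -0.15469106915664135
lever est (score, dy, dx): [(0.99, 24.4, 0.0), (0.75, 23.9, -0.2)]
```

Call:
drive_tool:
  moves:
    - {"offset": [1.3, 5, 0], "delta_rot": [0, 0, 0]}
    - {"offset": [1.3, 5.2, 0], "delta_rot": [0, 0, 0]}
    - {"offset": [1.4, 5.5, 0], "delta_rot": [0, 0, 0]}
    - {"offset": [1.5, 5.8, 0], "delta_rot": [0, 0, 0]}
    - {"offset": [1.6, 6.2, 0], "delta_rot": [0, 0, 0]}
    - {"offset": [1.6, 6.2, 0], "delta_rot": [0, 0, 0]}
    - {"offset": [1.6, 6.2, 0], "delta_rot": [0, 0, 0]}
    - {"offset": [1.6, 6.2, 0], "delta_rot": [0, 0, 0]}
    - {"offset": [1.6, 6.2, 0], "delta_rot": [0, 0, 0]}
    - {"offset": [1.6, 6.2, 0], "delta_rot": [0, 0, 0]}

```text
time_s: 11.48
eef_pos: [499.4, -22.1, 101.6]
tcp_rot: [-0.411, 0.441, -0.56, 0.568]
contact_force: [-0.8, -5.3, 2.4]
gripper_width: -0.0
```

```bash
python3 -c "
from h import *
tool();lev(grab('side'))"
```

```text
t 11.4833 p [499.39785657 -22.08360322 101.57805545] body xy 0.468955977161438 -37.08959917680115 F [-0.7575478  -5.31873253  2.42212736] Fy_b -5.336114543184653 w -0.022043240544471723
lever est (score, dy, dx): [(0.99, 29.5, 0.1), (0.77, 29.7, -0.4)]
```

The lever is near click 2 (estimate 29.6 with a slightly low scale). I'll back off briefly to confirm click 2.

Call:
drive_tool:
  moves:
    - {"offset": [-0.5, -2, 0], "delta_rot": [0, 0, 0]}
    - {"offset": [-1, -4, 0], "delta_rot": [0, 0, 0]}
    - {"offset": [-1.5, -6, 0], "delta_rot": [0, 0, 0]}
    - {"offset": [-1.5, -6, 0], "delta_rot": [0, 0, 0]}
    - {"offset": [-1.5, -6, 0], "delta_rot": [0, 0, 0]}
    - {"offset": [-1.5, -6, 0], "delta_rot": [0, 0, 0]}
    - {"offset": [-1.5, -6, 0], "delta_rot": [0, 0, 0]}
    - {"offset": [-1.5, -6, 0], "delta_rot": [0, 0, 0]}
    - {"offset": [-1.5, -6, 0], "delta_rot": [0, 0, 0]}
    - {"offset": [-1.5, -6, 0], "delta_rot": [0, 0, 0]}

```text
time_s: 12.37
eef_pos: [498.0, -27.7, 101.6]
tcp_rot: [-0.411, 0.441, -0.56, 0.568]
contact_force: [0.7, -0.3, -0.8]
gripper_width: -0.3
```

```bash
python3 -c "
from h import *
tool();f=grab('side');lev(f);crop(f,230,140,345,260,5,'s8.png')"
```

```text
t 12.3667 p [498.01783217 -27.74787498 101.58756698] body xy 0.5785783006117161 -42.918529175685364 F [ 0.66538445 -0.30207701 -0.80375591] Fy_b -0.12246270579367609 w -0.26114938808208066
lever est (score, dy, dx): [(0.99, 30.7, 0.1), (0.92, 30.5, -0.1)]
```

View pics/s8.png

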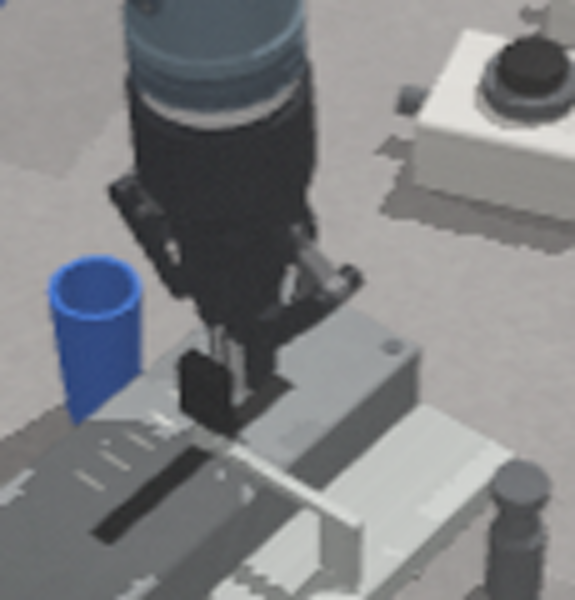

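The lever is in click 2 (30.6 measured × 1.046 = 32 mm), and the finger is clear. Now for click 3, with the same steps as click 2.

Call:
drive_tool:
  moves:
    - {"offset": [0.5, 2, 0], "delta_rot": [0, 0, 0]}
    - {"offset": [1, 4, 0], "delta_rot": [0, 0, 0]}
    - {"offset": [1.5, 6, 0], "delta_rot": [0, 0, 0]}
    - {"offset": [2, 8, 0], "delta_rot": [0, 0, 0]}
    - {"offset": [2.5, 10, 0], "delta_rot": [0, 0, 0]}
    - {"offset": [3, 11.5, 0], "delta_rot": [0, 0, 0]}
    - {"offset": [3.3, 13, 0], "delta_rot": [0, 0, 0]}
    - {"offset": [3.7, 14, 0], "delta_rot": [0, 0, 0]}
    - {"offset": [3.8, 15, 0], "delta_rot": [0, 0, 0]}
    - {"offset": [3.8, 15, 0], "delta_rot": [0, 0, 0]}

```text
time_s: 13.25
eef_pos: [500.4, -18.3, 101.6]
tcp_rot: [-0.407, 0.443, -0.56, 0.57]
contact_force: [-2.5, -8.7, 4.0]
gripper_width: 0.3
```

```bash
python3 -c "
from h import *
tool();lev(grab('side'))"
```

```text
t 13.25 p [500.37571659 -18.26334754 101.57458631] body xy 0.44057052441929623 -33.146281035565245 F [-2.48413074 -8.68725079  4.00723877] Fy_b -9.033501058744172 w 0.26746044956961396
lever est (score, dy, dx): [(0.99, 33.3, 0.3), (0.75, 33.2, -0.1)]
```

Call:
drive_tool:
  moves:
    - {"offset": [1.2, 5, 0], "delta_rot": [0, 0, 0]}
    - {"offset": [1.4, 5.5, 0], "delta_rot": [0, 0, 0]}
    - {"offset": [1.5, 6, 0], "delta_rot": [0, 0, 0]}
    - {"offset": [1.7, 6.5, 0], "delta_rot": [0, 0, 0]}
    - {"offset": [1.8, 7, 0], "delta_rot": [0, 0, 0]}
    - {"offset": [1.9, 7.5, 0], "delta_rot": [0, 0, 0]}
    - {"offset": [2, 8, 0], "delta_rot": [0, 0, 0]}
    - {"offset": [2.2, 8.5, 0], "delta_rot": [0, 0, 0]}
    - {"offset": [2.2, 8.5, 0], "delta_rot": [0, 0, 0]}
    - {"offset": [2.2, 8.5, 0], "delta_rot": [0, 0, 0]}

```text
time_s: 14.13
eef_pos: [501.0, -15.6, 101.6]
tcp_rot: [-0.403, 0.445, -0.559, 0.572]
contact_force: [-3.6, -9.3, 4.6]
gripper_width: 0.1
```

```bash
python3 -c "
from h import *
tool();lev(grab('side'))"
```

```text
t 14.1333 p [501.03718243 -15.58794925 101.63706729] body xy 0.3981148642781081 -30.39065215263866 F [-3.55260425 -9.28634029  4.57923644] Fy_b -9.885190951773412 w 0.12094694709065523
lever est (score, dy, dx): [(0.99, 36.2, 0.2), (0.76, 35.9, 0.0)]
```

Call:
drive_tool:
  moves:
    - {"offset": [1.7, 6.5, 0], "delta_rot": [0, 0, 0]}
    - {"offset": [1.8, 7, 0], "delta_rot": [0, 0, 0]}
    - {"offset": [1.9, 7.5, 0], "delta_rot": [0, 0, 0]}
    - {"offset": [2, 8, 0], "delta_rot": [0, 0, 0]}
    - {"offset": [2.2, 8.5, 0], "delta_rot": [0, 0, 0]}
    - {"offset": [2.3, 9, 0], "delta_rot": [0, 0, 0]}
    - {"offset": [2.4, 9.5, 0], "delta_rot": [0, 0, 0]}
    - {"offset": [2.4, 9.5, 0], "delta_rot": [0, 0, 0]}
    - {"offset": [2.4, 9.5, 0], "delta_rot": [0, 0, 0]}
    - {"offset": [2.4, 9.5, 0], "delta_rot": [0, 0, 0]}

```text
time_s: 15.02
eef_pos: [502.0, -11.8, 101.7]
tcp_rot: [-0.399, 0.446, -0.559, 0.574]
contact_force: [-3.5, -8.7, 3.9]
gripper_width: 0.1
```

```bash
python3 -c "
from h import *
tool();lev(grab('side'))"
```

```text
t 15.0167 p [501.98264865 -11.75589754 101.71408995] body xy 0.3353987153810313 -26.44418621908909 F [-3.53306211 -8.71213109  3.92577415] Fy_b -9.324973276650313 w 0.06824551788782181
lever est (score, dy, dx): [(0.99, 40.2, -0.3), (0.74, 40.1, -0.3)]
```

Call:
drive_tool:
  moves:
    - {"offset": [1.3, 5, 0], "delta_rot": [0, 0, 0]}
    - {"offset": [1.3, 5.2, 0], "delta_rot": [0, 0, 0]}
    - {"offset": [1.4, 5.4, 0], "delta_rot": [0, 0, 0]}
    - {"offset": [1.4, 5.6, 0], "delta_rot": [0, 0, 0]}
    - {"offset": [1.5, 5.8, 0], "delta_rot": [0, 0, 0]}
    - {"offset": [1.5, 5.8, 0], "delta_rot": [0, 0, 0]}
    - {"offset": [1.5, 5.8, 0], "delta_rot": [0, 0, 0]}
    - {"offset": [1.5, 5.8, 0], "delta_rot": [0, 0, 0]}
    - {"offset": [1.5, 5.8, 0], "delta_rot": [0, 0, 0]}
    - {"offset": [1.5, 5.8, 0], "delta_rot": [0, 0, 0]}

```text
time_s: 15.9
eef_pos: [503.3, -6.9, 101.8]
tcp_rot: [-0.398, 0.446, -0.559, 0.574]
contact_force: [-1.2, -4.4, 3.6]
gripper_width: 0.3
```

```bash
python3 -c "
from h import *
tool();lev(grab('side'))"
```

```text
t 15.9 p [503.28935493  -6.88649453 101.76128823] body xy 0.35752436234144386 -21.40255181474048 F [-1.24800549 -4.41885496  3.61805881] Fy_b -4.5910086592494865 w 0.2775195363850763
lever est (score, dy, dx): [(0.99, 45.1, -0.2), (0.78, 45.1, 0.1)]
```

The estimate is 45.1, where click 3 at rest should read about 46. Backing off to confirm.

Call:
drive_tool:
  moves:
    - {"offset": [-0.5, -2, 0], "delta_rot": [0, 0, 0]}
    - {"offset": [-1, -4, 0], "delta_rot": [0, 0, 0]}
    - {"offset": [-1.5, -6, 0], "delta_rot": [0, 0, 0]}
    - {"offset": [-2, -8, 0], "delta_rot": [0, 0, 0]}
    - {"offset": [-2.5, -10, 0], "delta_rot": [0, 0, 0]}
    - {"offset": [-3.5, -13, 0], "delta_rot": [0, 0, 0]}
    - {"offset": [-4.5, -17, 0], "delta_rot": [0, 0, 0]}
    - {"offset": [-5, -20, 0], "delta_rot": [0, 0, 0]}
    - {"offset": [-5, -20, 0], "delta_rot": [0, 0, 0]}
    - {"offset": [-5, -20, 0], "delta_rot": [0, 0, 0]}

```text
time_s: 16.78
eef_pos: [498.3, -27.1, 101.7]
tcp_rot: [-0.398, 0.446, -0.559, 0.574]
contact_force: [0.0, 0.3, -0.4]
gripper_width: 0.1
```

```bash
python3 -c "
from h import *
tool();f=grab('side');lev(f);crop(f,230,140,345,260,5,'s9.png')"
```

```text
t 16.7833 p [498.30189379 -27.08401743 101.73505167] body xy 0.6840101626441942 -42.20418893320644 F [ 0.04606174  0.25125357 -0.35180086] Fy_b 0.25469435173750726 w 0.14092635105289952
lever est (score, dy, dx): [(0.99, 46.5, 0.1), (0.95, 46.3, 0.9)]
```

View pics/s9.png

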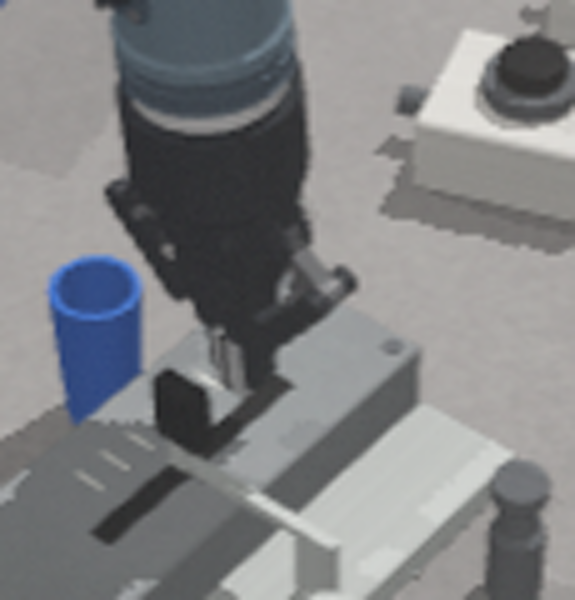

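Free-standing readings of 15.1, 30.6 and 46.4 mm are equal spacings, so the lever is in click 3. There are three ticks left ahead of the paddle, as expected. Now lifting and moving to the button.

Call:
drive_tool:
  moves:
    - {"offset": [0, -2, 15], "delta_rot": [0, 0, 0]}
    - {"offset": [0, -2, 40], "delta_rot": [0, 0, 0]}
    - {"offset": [0, -2, 65], "delta_rot": [0, 0, 0]}
    - {"offset": [0, -2, 80], "delta_rot": [0, 0, 0]}
    - {"offset": [-3, -30, 80], "delta_rot": [0, 0, 0]}
    - {"offset": [-6, -60, 80], "delta_rot": [0, 0, 0]}
    - {"offset": [-10, -90, 80], "delta_rot": [0, 0, 0]}
    - {"offset": [-13, -120, 80], "delta_rot": [0, 0, 0]}
    - {"offset": [-16, -150, 80], "delta_rot": [0, 0, 0]}
    - {"offset": [-20, -180, 80], "delta_rot": [0, 0, 0]}

```text
time_s: 17.67
eef_pos: [478.4, -207.8, 182.0]
tcp_rot: [-0.399, 0.446, -0.559, 0.574]
contact_force: [0.2, 0.5, 0.7]
gripper_width: 0.2
```

```bash
python3 -c "
from h import *
p,R,_=tool();print(np.array([468,-305.5,115])-p)
z=np.r_[xb,0];y=np.array([0,0,-1.]);x=np.cross(y,z)
print(np.degrees((Ro.from_matrix(np.c_[x,y,z])*R.inv()).as_rotvec()))
"
```

```text
t 17.6667 p [ 478.38352341 -207.79533743  181.96765519] body xy 27.494255084611492 -222.0222453782261 F [0.23113542 0.50415812 0.65839735] Fy_b 0.5464247709412675 w 0.19231787832241928
[-10.38352341 -97.70466257 -66.96765519]
[ 3.30263457 -2.27231162  1.79503655]
```

Tilt is about 4°, so I'll straighten it on the way.

Call:
drive_tool:
  moves:
    - {"offset": [-3, -25, 0], "delta_rot": [0.8, -0.5, 0.4]}
    - {"offset": [-5, -50, 0], "delta_rot": [1.6, -1, 0.8]}
    - {"offset": [-8, -75, 0], "delta_rot": [2.4, -1.6, 1.3]}
    - {"offset": [-10, -98, 0], "delta_rot": [3.3, -2.3, 1.8]}
    - {"offset": [-10, -98, -10], "delta_rot": [3.3, -2.3, 1.8]}
    - {"offset": [-10, -98, -25], "delta_rot": [3.3, -2.3, 1.8]}
    - {"offset": [-10, -98, -40], "delta_rot": [3.3, -2.3, 1.8]}
    - {"offset": [-10, -98, -55], "delta_rot": [3.3, -2.3, 1.8]}
    - {"offset": [-10, -98, -65], "delta_rot": [3.3, -2.3, 1.8]}
    - {"offset": [-10, -98, -67], "delta_rot": [3.3, -2.3, 1.8]}

```text
time_s: 18.5
eef_pos: [467.0, -304.2, 112.6]
tcp_rot: [0.431, -0.432, 0.561, -0.558]
contact_force: [-0.8, 0.4, -0.7]
gripper_width: 0.1
```

```bash
python3 -c "
from h import *
p,R,_=tool();print(np.array([468,-305.5,115])-p,R.as_matrix()[:,1])
f=grab('side');lev(f);crop(f,230,100,390,240,4,'s10.png')
f=grab('top');crop(f,300,150,440,270,4,'t10.png')"
```

```text
t 18.5 p [ 467.02794461 -304.15416402  112.56590086] body xy 41.07956922262261 -318.09207347910774 F [-0.84340627  0.35467405 -0.7272458 ] Fy_b 0.12793699302665845 w 0.07658377260479349
[ 0.97205539 -1.34583598  2.43409914] [-0.00333277  0.00267364 -0.99999087]
lever est (score, dy, dx): [(0.67, 45.5, -8.6), (0.92, 46.6, 1.2)]
```

View pics/s10.png

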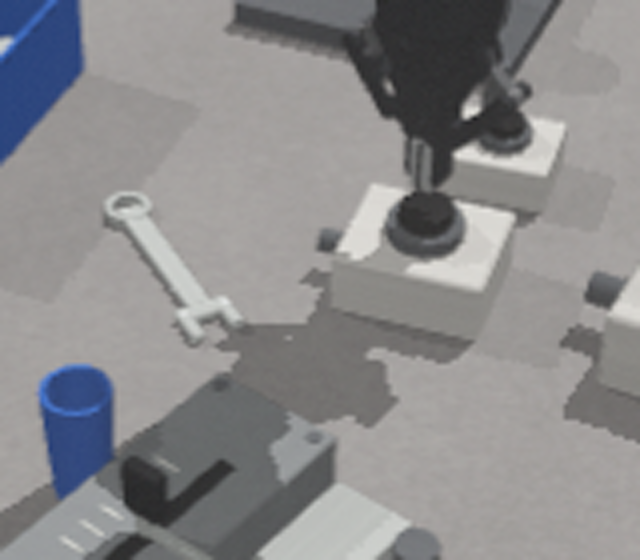

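View pics/t10.png

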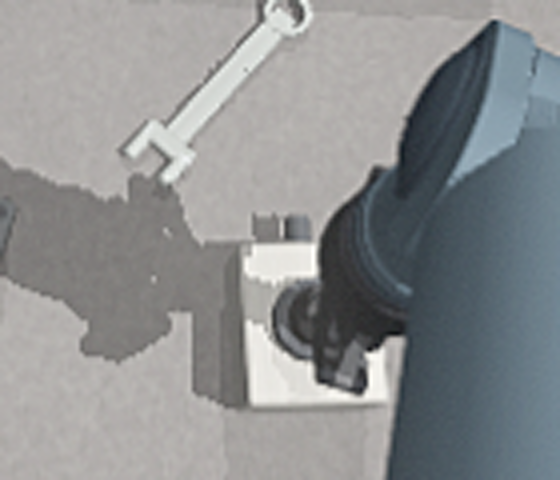

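The tip sits over the centre of the middle-sized button (side crop (425,200)), and the lever still reads 46.6. Pressing down slowly.

Call:
drive_tool:
  moves:
    - {"offset": [0.5, -1, -4], "delta_rot": [0, 0, 0]}
    - {"offset": [1, -1, -8], "delta_rot": [0, 0, 0]}
    - {"offset": [1, -1, -11], "delta_rot": [0, 0, 0]}
    - {"offset": [1, -1, -14], "delta_rot": [0, 0, 0]}
    - {"offset": [1, -1, -17], "delta_rot": [0, 0, 0]}
    - {"offset": [1, -1, -20], "delta_rot": [0, 0, 0]}
    - {"offset": [1, -1, -22], "delta_rot": [0, 0, 0]}
    - {"offset": [1, -1, -24], "delta_rot": [0, 0, 0]}
    - {"offset": [1, -1, -26], "delta_rot": [0, 0, 0]}
    - {"offset": [1, -1, -26], "delta_rot": [0, 0, 0]}

```text
time_s: 19.43
eef_pos: [469.3, -306.1, 88.5]
tcp_rot: [0.432, -0.432, 0.56, -0.56]
contact_force: [-1.6, 0.2, 4.8]
gripper_width: 0.4
```

Call:
drive_tool:
  moves:
    - {"offset": [0, 0, -3], "delta_rot": [0, 0, 0]}
    - {"offset": [0, 0, -4], "delta_rot": [0, 0, 0]}
    - {"offset": [0, 0, -5], "delta_rot": [0, 0, 0]}
    - {"offset": [0, 0, -6], "delta_rot": [0, 0, 0]}
    - {"offset": [0, 0, -7], "delta_rot": [0, 0, 0]}
    - {"offset": [0, 0, -8], "delta_rot": [0, 0, 0]}
    - {"offset": [0, 0, -9], "delta_rot": [0, 0, 0]}
    - {"offset": [0, 0, -9], "delta_rot": [0, 0, 0]}
    - {"offset": [0, 0, -9], "delta_rot": [0, 0, 0]}
    - {"offset": [0, 0, -9], "delta_rot": [0, 0, 0]}

```text
time_s: 20.27
eef_pos: [469.7, -306.3, 85.6]
tcp_rot: [0.431, -0.432, 0.561, -0.559]
contact_force: [-12.3, 6.3, 36.1]
gripper_width: -0.3
```

```bash
python3 -c "
from h import *
tool();f=grab('side');lev(f);crop(f,300,115,400,195,6,'s11.png')"
```

```text
t 20.2667 p [ 469.69966709 -306.28089722   85.64748391] body xy 44.20519828871782 -319.4674054696244 F [-12.26106129   6.2860988   36.08701835] Fy_b 2.952558499654212 w -0.30283368191640736
lever est (score, dy, dx): [(0.72, 108.3, -81.0), (0.92, 46.5, 0.3)]
```

View pics/s11.png

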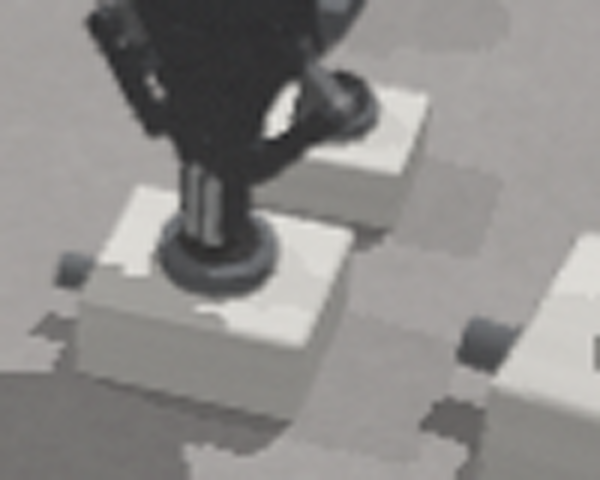

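36 N against a hard stop, well above the 6 N spring, and the button is down flush in its collar. It's fully pressed, so I'm releasing straight up.

Call:
drive_tool:
  moves:
    - {"offset": [0, 0, 3], "delta_rot": [0, 0, 0]}
    - {"offset": [0, 0, 6], "delta_rot": [0, 0, 0]}
    - {"offset": [0, 0, 10], "delta_rot": [0, 0, 0]}
    - {"offset": [0, 0, 20], "delta_rot": [0, 0, 0]}
    - {"offset": [0, 0, 40], "delta_rot": [0, 0, 0]}
    - {"offset": [0, 0, 65], "delta_rot": [0, 0, 0]}
    - {"offset": [0, 0, 90], "delta_rot": [0, 0, 0]}
    - {"offset": [0, 0, 110], "delta_rot": [0, 0, 0]}
    - {"offset": [0, 0, 120], "delta_rot": [0, 0, 0]}
    - {"offset": [0, 0, 120], "delta_rot": [0, 0, 0]}

```text
time_s: 21.15
eef_pos: [471.3, -307.2, 208.3]
tcp_rot: [-0.432, 0.432, -0.559, 0.561]
contact_force: [0.7, -0.3, 0.6]
gripper_width: -0.0
```

```bash
python3 -c "
from h import *
tool();f=grab('side');lev(f);cv2.imwrite('pics/s12.png',f['color']);crop(f,300,115,400,195,6,'s13.png')"
```

```text
t 21.15 p [ 471.34789164 -307.21408013  208.26050619] body xy 46.03686574699719 -319.94955568633003 F [ 0.72341532 -0.25248502  0.64766017] Fy_b -0.05971502503734467 w -0.03436708759016649
lever est (score, dy, dx): [(0.9, 45.1, 1.3), (0.95, 46.9, 0.9)]
```

View pics/s12.png

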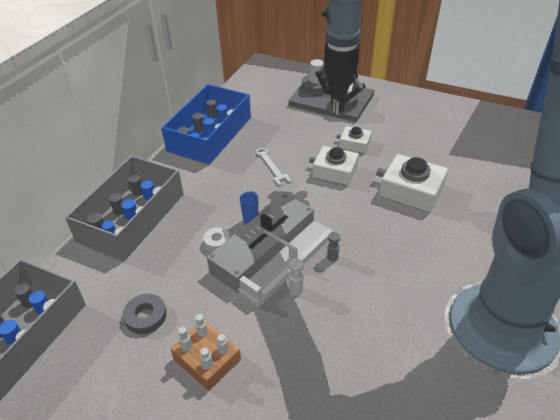

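View pics/s13.png

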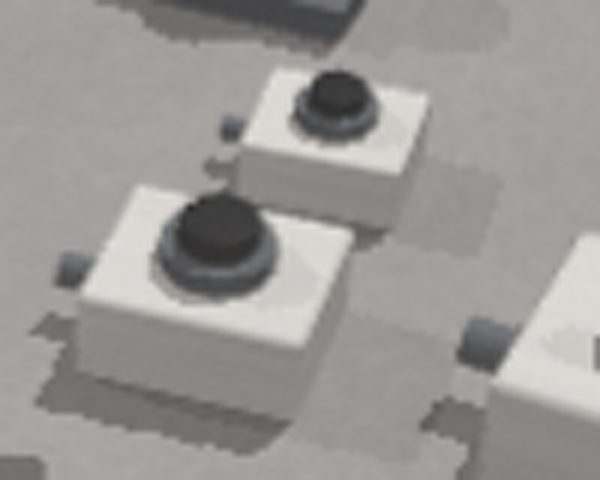

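The button is back up (crop (220,225)), the lever is still at click 3 (about 46.5 measured), the bystanders haven't moved, and the arm is clear. Handing in.

```bash
python3 -c "
from cell import arm
print(arm.sign_off())"
```

```text
the job is handed in; nothing more can be done
None
```

The lever is in its third click, the middle-sized clamp button was pressed fully down and came back up, and the job is handed in at about 21 s of the 70 s allowed.

- **Lever:** I pushed it with closed fingertips one click at a time, backing off after each. The camera read 15.1, 30.6 and 46.4 mm with the finger clear. That is about 4% below the true 16, 32 and 48 mm, but evenly spaced. It never went near the fourth click.
- **Button:** I chose the box measuring 83 × 99 mm. The press ended against a hard stop at 36 N, well above the 6 N spring, and the picture showed the button flush in its collar. It was up again after release.
- **Last checks:** The arm was clear with contact force near zero. In the last side picture the bystanders looked unmoved, judged by eye only.

Two readings disagreed with what I expected:
- **Push force:** Pushing the lever took 9–11 N instead of the 6 N described. I took the extra to be friction and did not establish the cause.
- **Final lever estimate:** At the last check the paddle match still gave 46.9 mm. The stop-arm match gave 45.1 mm with a weaker score, perhaps because a punch or shadow partly hid it. Both fit only the third click.

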